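Chock the polished roller, then open its guard

TASK

The polished roller on the sloping stand is held back only by the shut guard with the red handle. Push the orange chock up its groove until it is snug against the roller, then swing the guard open all the way to its stop and let go: the roller must stay where it was, resting on the chock. Do not touch the roller with the robot, do not lift it or shove it out of place, and leave the other things on the bench alone.

Things in the scene. Friction and masses are not known exactly. Their poses are not given: they have to be found in the camera images.
- stand: Fixed plywood stand, deck 220 x 380 mm sloping 6 degrees. Frame tilted with the deck: origin on the deck surface under the roller's starting centre (50 mm over the bench), +y downhill along the deck, x level along the roller, z square to the deck. Deck y -130 to 250 mm. Groove 72 wide, 8 deep along y at x = 0. Black rear pad 60 high, face at y -43. Hinge posts at y -62, x +-100 mm.
- roller: Loose polished steel roller with blue end bands, 70 mm diameter, 150 mm long, about 0.6 kg, lying across the deck and groove along the stand's x, leaning downhill on the guard's lip; it rolls freely. Origin at its centre, 35 mm above the deck; its x is its axis, y and z turn with it.
- chock: Loose orange wedge in the groove, 115 mm long (y), 64 wide, 0.25 kg, nose uphill. Origin: foot of the nose, on the groove floor; +y to the tail, downhill. Face rises 35 degrees to 26 mm high, under the guard's lip. Snug when its origin is 5 mm downhill of the roller's centre; farther shoves the roller to the rear pad. Slides with 1 to 4 N, stays where left.
- chock_heel (a point): Centre of the rear face of the chock's upright heel (black patch), the face to push: 115 mm downhill of the nose and 35 mm above the groove floor (27 above the deck). The heel is 64 mm wide, 20 mm thick, and its top stands 50 mm above the deck.
- guard (a joint): Angle (rad) of the guard (aluminium frame, clear front lip) about its hinge: 0 shut, 1.85 against its stop (fully open, leaning back beyond upright). Stiff hinge that stays where it is left; about 5 N at the handle moves it.
- guard_hinge (a point): Middle of the guard's hinge axis, along the stand's x, at stand y -62, z 85.5 mm. The guard, 170 mm wide, 5 thick, runs 102 mm downhill from it as an open aluminium frame over the roller, then hangs down as a clear lip to 30 mm above the deck. The lip swings out downhill, up and back over the hinge (right-hand turn about +x).
- guard_handle (a point): Middle of the grip bar of the guard's red handle: bar 12 mm thick, 100 mm long along the stand's x, on two end posts. When shut it lies 75 mm downhill of the hinge axis and 50 mm above it (square to the deck), so 90 mm from it; 41 mm clear above the frame's cross strip under it. It moves with the guard.
- buff: Bystander: loose yellow buffing wheel lying flat, 150 mm diameter, 26 mm thick; origin under its centre.
- compound_bar: Bystander: loose green bar of polishing compound, 120 x 45 x 40 mm; origin under its centre.
- jar: Bystander: loose amber jar, 66 mm diameter, 85 mm high; origin under its centre.

How it is judged:
On the way, in this order (a step that is already met when the one before it is completed fails the run):
1. with the guard still shut, the chock lies in its groove snug against the roller (gap along the groove under 5 mm) (y of roller in the frame of chock between -0.0103 and 0.004 m and z of chock in the frame of stand between -0.012 and -0.004 m and distance of roller from where it was at the start of the episode below 0.015 m and value of joint guard below 0.08 rad), for 0.2 s.
2. the guard is open to its stop (value of joint guard above 1.72 rad), for 0.2 s.
At the end, for the whole second after the job is handed in: The guard is open to its stop (over 1.72 of 1.85 rad); the chock lies in the groove, snug against the roller (gap along the groove under 5 mm); the roller is at rest, square across the deck, its centre within 15 mm of where it started; nothing is held (value of joint guard above 1.72 rad and y of roller in the frame of chock between -0.0103 and 0.004 m and z of chock in the frame of stand between -0.012 and -0.004 m and distance of roller from where it was at the start of the episode below 0.015 m and linear speed of each of roller, chock below 0.01 m/s and angle between the x axis of roller and the x axis of stand, either way round below 0.1 rad); the robot touches nothing.
It fails at once if the roller rolls away or is shoved or lifted (centre more than 25 mm from its start) (distance of roller from where it was at the start of the episode above 0.025 m).
It fails at once if the robot touches the roller (contact force between any of the fingers, the arm and roller above 0.5 N).
It fails at once if the buffing wheel is moved by more than 25 mm (distance of buff from where it was at the start of the episode above 0.025 m).
It fails at once if the compound bar is moved by more than 25 mm (distance of compound_bar from where it was at the start of the episode above 0.025 m).
It fails at once if the jar is moved by more than 25 mm (distance of jar from where it was at the start of the episode above 0.025 m).
It also fails if it takes over 54 s, if anything falls off the work surface, if the arm or the gripper's body presses on something with over 40 N, if the wrist force passes 120 N, or if a joint passes its speed limit or range.

ROBOT

A 6-joint arm with a two-finger parallel gripper is mounted at the origin on the work surface. World frame = base frame: x ahead of the robot, y to its left, z up, the work surface at z = 0. Lengths are in m, angles in rad, forces in N, time in s.
With the tool pointing down it reaches from about 0.25 to 0.775 m from the base axis. Payload 4 kg.
Tool frame: the origin (TCP) lies on the centre line of the jaws, within the pads' length; the fingertips stand 8 mm ahead of it and the grasp point (between the pads) lies 11 mm behind it; y points along the fingers, x is the direction in which the jaws open and shut, and the axes are right-handed (so a half turn about y gives the same grasp; the last joint's range is limited). The gripper opens to 94 mm and grips with 3 to 60 N. Pads are 16 mm wide; open, the fingers measure 119 mm over their backs; the gripper's body (75 mm by 177 mm) begins 78 mm behind the grasp point.
Start: joints at [-1.255, 0.087, 1.371, -0, 1.684, -0.103], TCP at [0.224, -0.502, 0.214] pointing down, gripper open.
Joint ranges: [-3.1, 3.1], [-0.76, 2.03], [0.27, 2.55], [-1.08, 4.22], [0.17, 2.65], [-2.57, 2.57]. Speed limits (rad/s): [2.79, 2.79, 3.14, 3.14, 3.14, 3.14].

INTERFACE

Orientations are given as [roll, pitch, yaw] about the fixed x, y, z axes, in that order (R = Rz(yaw) Ry(pitch) Rx(roll)).
In Python, from bench import robot gives the robot as it stands.
- The arm moves only by the tool step_arm, never from a script. Its argument "commands" is a list of rows, each an object with "xyz": the shift along the world's x, y, z in m, a list of three; "twist": the turn, a rotation vector about the world's x, y, z in degrees, a list of three. In form: [{"xyz": [tx, ty, tz], "twist": [ax, ay, az]}, ...]. A call has 1 to 12 rows; each row is the pose to reach, as a shift and turn from the pose commanded when the call began; what a row does not reach only later rows make up. A row lasts 1/12 s, in which the tool goes at most 41.7 mm and 7.16 degrees, less where a joint would pass 70% of its speed; a pose out of reach is approached as far as the arm can. A call with a gripper value outside its range is refused whole. "fingers" is the closure in counts, from 0 (fully open) to 255 (shut), set as the call begins (left out, the last holds). The fingers move at their own pace and stop on an object; the grip force is fixed at half the most. Time passes only in rows, so rows that repeat a pose let the fingers close. It gives the time, the measured TCP pose, the force and the opening at its end, in the units of the state.
- robot.get_obs(): the state, without advancing time (a new reading comes with each control period).
- robot.snapshot(name): name is "scene" or "top" or "wrist"; returns (picture, depth): 480x640x3 uint8, red, green, blue; 480x640 float32, m along the optical axis (not along the pixel's ray), 0 where there is no reading.
- robot.camera_info(name): a dict with "fx", "fy", "cx", "cy" (pixels), "R" (3x3) and "t" (3): a world point X has camera coordinates R X + t. Camera axes: x right, y down, z forward; pixel columns grow to the right and rows downward; lengths in m; the calibration is good to about 2 mm. A picture is of the moment at which its call begins: read the wrist's pose just before it. camera_info takes no time and is no camera call; for the wrist camera it gives the pose at the moment of the call.
- robot.close_job(): hands the job in, once; it reports no verdict.
The state is a dict: "time": time; "joint_positions": joint angles; "qvel": joint speeds; "joint_torque": joint torques, N m; "tool_pos": TCP position; "ee_rot": TCP orientation; "wrist_force": force on the tool from outside, world axes, zero at the start; "wrist_torque": the same for the moment, N m; "width": finger opening in m.
Only numpy, scipy, OpenCV 4.12 (cv2) and the standard library are available. Lean on these libraries where they do the work, as an engineer would, in place of code of your own. Each camera call takes 0.05 s, during which the arm holds its last target.

## Working session

There is one attempt and no reset: what is moved stays moved. The work goes in short steps, Python scripts to look and compute and a tool call to move; the robot and the scene stay as the last step left them, time stands still between calls to the robot, and variables do not carry over. Pictures are saved under pics/ and viewed, and the job is handed in when it is done.

Besides the shell and the picture viewer there is one more tool, called after ">>>" as name(argument=value, ...) on one line, values as JSON. step_arm: Moves the arm, as the interface text tells. Its arguments: {"type":"object","properties":{"commands":{"type":"array"},"fingers":{"type":"number"}},"required":["commands"]}

```bash
ls; mkdir -p pics
python3 - <<'E'
from bench import robot
import cv2,numpy as np
o=robot.get_obs(); print(o)
for n in ["scene","top"]:
    ci=robot.camera_info(n); print(n,ci)
    p,d=robot.snapshot(n); cv2.imwrite(f"pics/{n}0.png",p[:,:,::-1]); np.save(f"pics/{n}0_d.npy",d); np.save(f"pics/{n}0_p.npy",p)
E
```

```text
pics
{'time': 0.0, 'joint_positions': array([-1.25511808e+00,  8.79475236e-02,  1.37225975e+00,  1.09398475e-05,
        1.68362624e+00, -1.03147022e-01]), 'qvel': array([ 1.13632817e-03, -9.70864317e-04, -5.12446579e-04, -1.07322009e-03,
        7.83959620e-05,  5.84254693e-04]), 'joint_torque': array([-5.51946250e-04, -3.40180421e+01, -3.02427578e+01,  7.15322443e-02,
        3.27354600e-02, -1.69367786e-04]), 'tool_pos': array([ 0.22348318, -0.50195075,  0.21230549]), 'ee_rot': array([-1.57055478,  0.00222783, -1.15196957]), 'wrist_force': array([ 0.00756148, -0.59328174,  0.15779674]), 'wrist_torque': array([ 0.01437013, -0.00508433, -0.01089482]), 'width': 0.09403145126418479}
scene {'fx': 449.6792773101916, 'fy': 449.6792773101916, 'cx': 318.4000073310717, 'cy': 236.8967148366972, 'R': array([[ 0.16872099,  0.98564684, -0.00579129],
       [ 0.77457398, -0.136219  , -0.6176403 ],
       [-0.60956409,  0.0997231 , -0.78643939]]), 't': array([-0.09533174, -0.3513589 ,  1.41946366])}
top {'fx': 503.77312453962753, 'fy': 503.77312453962753, 'cx': 332.69741248902494, 'cy': 233.14961020849137, 'R': array([[ 0.00145709, -0.99994511,  0.01037517],
       [-0.99788184, -0.00212869, -0.06501771],
       [ 0.06503623, -0.01025845, -0.99783017]]), 't': array([0.00432295, 0.54143281, 1.52018555])}
```

View pics/scene0.png

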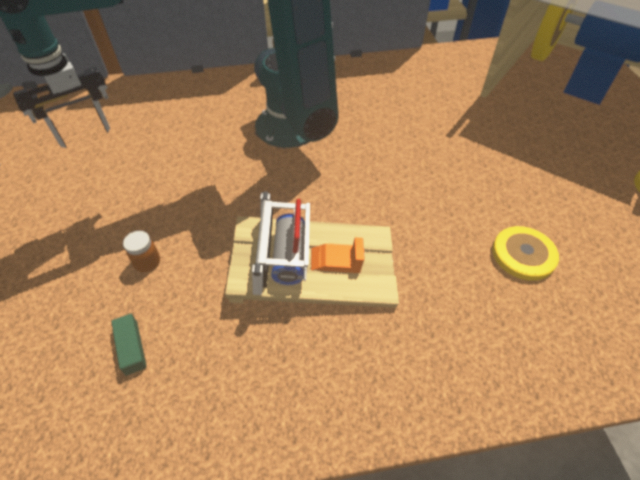

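View pics/top0.png

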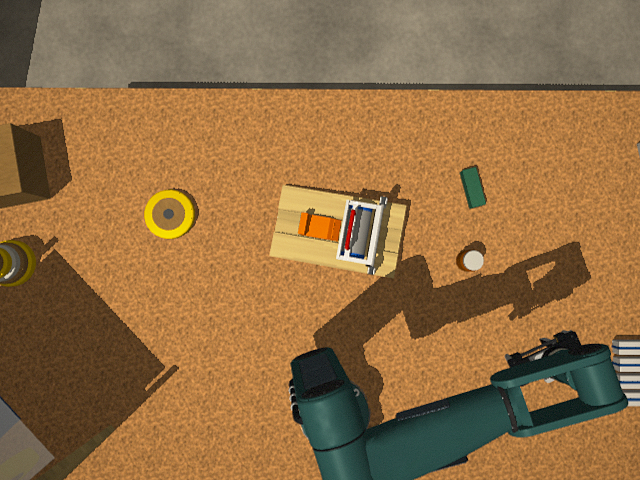

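```bash
cat > h.py <<'E'
import numpy as np,cv2
from bench import robot
def cloud(d,ci):
    v,u=np.mgrid[0:480,0:640]
    c=np.stack([(u-ci['cx'])/ci['fx']*d,(v-ci['cy'])/ci['fy']*d,d],-1)
    return (c-ci['t'])@ci['R']
def proj(X,ci):
    c=ci['R']@np.asarray(X)+ci['t']; return ci['fx']*c[0]/c[2]+ci['cx'],ci['fy']*c[1]/c[2]+ci['cy']
def big(m):
    n,l,s,c=cv2.connectedComponentsWithStats(m.astype(np.uint8)); i=1+np.argmax(s[1:,4]); return l==i
E
python3 - <<'E'
from h import *
for n in ["scene","top"]:
    ci=robot.camera_info(n); p=np.load(f"pics/{n}0_p.npy"); d=np.load(f"pics/{n}0_d.npy"); W=cloud(d,ci)
    h=cv2.cvtColor(p,cv2.COLOR_RGB2HSV); H,S,V=[h[...,i].astype(int) for i in range(3)]
    roi=np.zeros((480,640),bool)
    if n=="top": roi[170:290,255:420]=1
    else: roi[180:320,215:410]=1
    r=roi&((H<5)|(H>174))&(S>170)&(V>110); r=big(r)
    o=roi&(H>=6)&(H<=13)&(S>200)&(V>150); o=big(o)
    y=roi&(H>=17)&(H<=28)&(S>60)&(V>130)&(d>0)
    for k,m in [("red",r),("orange",o)]:
        q=W[m&(d>0)]; a=cv2.minAreaRect(np.argwhere(m)[:,::-1].astype(np.float32))
        print(n,k,m.sum(),a,q.min(0).round(3),np.median(q,0).round(3),q.max(0).round(3))
    m=big(y); q=W[m]
    print('deck n',m.sum(), np.median(q,0))
    # robust plane
    A=q
    for _ in range(6):
        c=A.mean(0); nn=np.linalg.svd(A-c,full_matrices=0)[2][2]; nn*=np.sign(nn[2]); e=(q-c)@nn; A=q[abs(e)<0.004]
    print('normal',nn,'tilt',np.degrees(np.arccos(nn[2])),'downhill yaw',np.degrees(np.arctan2(nn[1],nn[0])),len(A),'c',c)
    on=m.copy(); on[m]=abs(e)<0.005
    cs=A[:,:2].astype(np.float32); rect=cv2.minAreaRect(cs); print('rect',rect,cv2.boxPoints(rect))
    vis=p.copy(); vis[on]=[0,0,255]; vis[r]=[255,0,255]; vis[o]=[0,255,255]
    x0,y0=(255,170) if n=="top" else (215,180)
    cv2.imwrite(f"pics/{n}_m.png",np.hstack([cv2.resize(z[y0:y0+140,x0:x0+195],None,fx=2,fy=2,interpolation=0)for z in(p,vis)])[:,:,::-1])
E
```

```text
Traceback (most recent call last):
  File "h.py", line 10, in big
    n,l,s,c=cv2.connectedComponentsWithStats(m.astype(np.uint8)); i=1+np.argmax(s[1:,4]); return l==i
                                                                      ~~~~~~~~~^^^^^^^^^
ValueError: attempt to get argmax of an empty sequence
```

```bash
python3 -c "
import cv2
a=cv2.imread('pics/top_m.png');b=cv2.imread('pics/scene_m.png');import numpy as np
cv2.imwrite('pics/m1.png',np.vstack([a,b]))"
```

```text
[ WARN:0@0.022] global loadsave.cpp:275 findDecoder imread_('pics/top_m.png'): can't open/read file: check file path/integrity
[ WARN:0@0.022] global loadsave.cpp:275 findDecoder imread_('pics/scene_m.png'): can't open/read file: check file path/integrity
Traceback (most recent call last):
cv2.error: OpenCV(4.12.0) :-1: error: (-5:Bad argument) in function 'imwrite'
> Overload resolution failed:
>  - img data type = object is not supported
>  - Expected Ptr<cv::UMat> for argument 'img'
```

Run:
```python
from h import *
for n,pts in [("scene",[(298,215),(297,235),(336,257),(359,248),(370,235),(350,290)]),("top",[(349,228),(320,225),(303,222),(300,195),(290,250)])]:
    p=np.load(f"pics/{n}0_p.npy"); d=np.load(f"pics/{n}0_d.npy");h=cv2.cvtColor(p,cv2.COLOR_RGB2HSV)
    for u,v in pts: print(n,u,v,p[v,u],h[v,u],d[v,u])
```

```text
scene 298 215 [213  72  60] [  2 183 213] 0.937946
scene 297 235 [212  75  61] [  3 182 212] 0.90442395
scene 336 257 [246 170  82] [ 16 170 246] 1.0358977
scene 359 248 [246 173  83] [ 17 169 246] 1.0114939
scene 370 235 [239 219 152] [ 23  93 239] 1.1043407
scene 350 290 [239 219 151] [ 23  94 239] 1.0025632
top 349 228 [203   0   0] [  0 255 203] 1.3661337
top 320 225 [239 121   0] [ 15 255 239] 1.497604
top 303 222 [239 119   0] [ 15 255 239] 1.4691732
top 300 195 [226 193 110] [ 21 131 226] 1.5250952
top 290 250 [225 191 112] [ 21 128 225] 1.5179807
```

```bash
cat > m.py <<'E'
from h import *
for n in ["scene","top"]:
    ci=robot.camera_info(n); p=np.load(f"pics/{n}0_p.npy"); d=np.load(f"pics/{n}0_d.npy"); W=cloud(d,ci)
    h=cv2.cvtColor(p,cv2.COLOR_RGB2HSV); H,S,V=[h[...,i].astype(int) for i in range(3)]
    roi=np.zeros((480,640),bool)
    if n=="top": roi[170:290,255:420]=1
    else: roi[180:320,215:410]=1
    r=roi&((H<6)|(H>174))&(S>150)&(V>110); r=big(r)
    o=roi&(H>=7)&(H<=18)&(S>155)&(V>180); o=big(o)
    y=roi&(H>=19)&(H<=28)&(S>60)&(S<150)&(V>180)&(d>0)
    for k,m in [("red",r),("orange",o)]:
        q=W[m&(d>0)]; a=cv2.minAreaRect(np.argwhere(m)[:,::-1].astype(np.float32))
        print(n,k,m.sum(),a,q.min(0).round(3),np.median(q,0).round(3),q.max(0).round(3))
    m=y; q=W[m]
    print('deck n',m.sum(), np.median(q,0))
    A=q
    for _ in range(6):
        c=A.mean(0); nn=np.linalg.svd(A-c,full_matrices=0)[2][2]; nn*=np.sign(nn[2]); e=(q-c)@nn; A=q[abs(e)<0.004]
    print('normal',nn,'tilt',np.degrees(np.arccos(nn[2])),'downhill yaw',np.degrees(np.arctan2(nn[1],nn[0])),len(A),'c',c)
    on=m.copy(); on[m]=abs(e)<0.005
    cs=A[:,:2].astype(np.float32); rect=cv2.minAreaRect(cs); print('rect',rect,cv2.boxPoints(rect))
    vis=p.copy(); vis[on]=[0,0,255]; vis[r]=[255,0,255]; vis[o]=[0,255,255]
    x0,y0=(255,170) if n=="top" else (215,180)
    cv2.imwrite(f"pics/{n}_m.png",np.hstack([cv2.resize(z[y0:y0+140,x0:x0+195],None,fx=2,fy=2,interpolation=0)for z in(p,vis)])[:,:,::-1])
a=cv2.imread('pics/top_m.png');b=cv2.imread('pics/scene_m.png')
cv2.imwrite('pics/m1.png',np.vstack([a,b]))
E
python3 m.py
```

```text
scene red 153 ((297.0972595214844, 219.45703125), (4.138168811798096, 39.05099105834961), 2.7263107299804688) [ 0.497 -0.052  0.184] [ 0.553 -0.041  0.19 ] [ 0.598 -0.028  0.194]
scene orange 877 ((331.5, 256.5), (41.0, 25.0), 0.0) [ 0.518 -0.019  0.04 ] [0.561 0.031 0.056] [0.595 0.085 0.065]
deck n 6525 [0.58450205 0.04979741 0.03834836]
normal [0.01842272 0.10379469 0.99442811] tilt 6.051189382510819 downhill yaw 79.93527601569116 5349 c [0.57073411 0.02346137 0.04130428]
rect ((0.5487759709358215, -0.008161261677742004), (0.3787386417388916, 0.22275911271572113), 80.17243957519531) [[ 0.4067086  -0.17574112]
 [ 0.6261989  -0.21376242]
 [ 0.69084334  0.1594186 ]
 [ 0.47135305  0.1974399 ]]
top red 161 ((349.2680358886719, 229.27598571777344), (4.024922847747803, 39.623130798339844), 10.30484676361084) [ 0.488 -0.051  0.18 ] [ 0.542 -0.037  0.189] [ 0.594 -0.026  0.197]
top orange 5777 ((337.0, 229.5), (119.0, 164.0), 90.0) [ 0.37  -0.264 -0.015] [0.584 0.057 0.   ] [0.742 0.248 0.012]
deck n 4947 [0.53988066 0.0527705  0.03779355]
normal [0.01863333 0.10282072 0.99452536] tilt 5.9980988629000604 downhill yaw 79.72824534755014 3288 c [0.54610297 0.02783699 0.04015195]
rect ((0.5471895337104797, -0.006345972418785095), (0.3778817355632782, 0.22010408341884613), 79.85616302490234) [[ 0.40558147 -0.1729511 ]
 [ 0.6222451  -0.21171582]
 [ 0.6887976   0.16025916]
 [ 0.472134    0.19902387]]
```

View pics/m1.png

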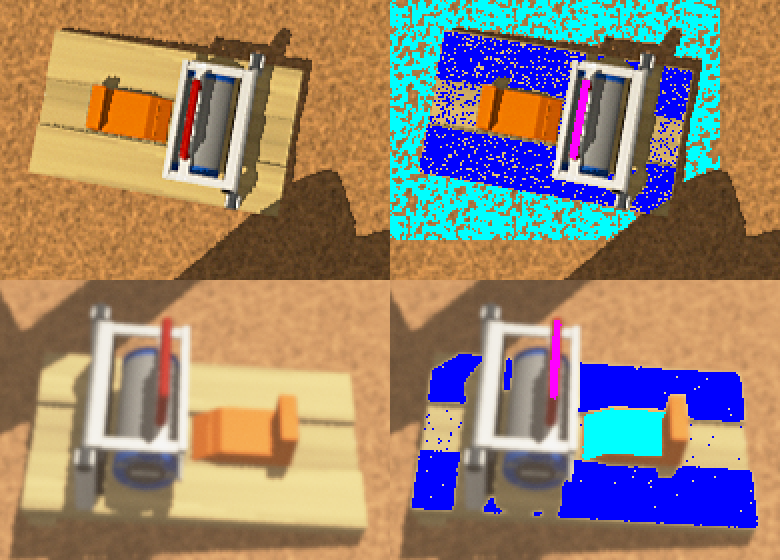

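```bash
cat >> h.py <<'E'
yaw=np.radians(79.95); t6=np.radians(6)
Y=np.array([np.cos(yaw)*np.cos(t6),np.sin(yaw)*np.cos(t6),-np.sin(t6)])
Z=np.array([np.cos(yaw)*np.sin(t6),np.sin(yaw)*np.sin(t6),np.cos(t6)])
X=np.cross(Y,Z); RS=np.stack([X,Y,Z],1)
c0=np.array([0.548,-0.0072])
O=np.array([*(c0-0.06*Y[:2]),0.050])
def s2w(p): return O+RS@np.asarray(p,float)
def w2s(P): return (np.asarray(P)-O)@RS
E
python3 - <<'E'
from h import *
print('O',O,'Y',Y,'Z',Z,'handle',s2w([0,.013,.1355]))
for n in ["scene","top"]:
    ci=robot.camera_info(n); p=np.load(f"pics/{n}0_p.npy"); d=np.load(f"pics/{n}0_d.npy"); S=w2s(cloud(d,ci))
    h=cv2.cvtColor(p,cv2.COLOR_RGB2HSV).astype(int)
    org=(h[...,0]>=5)&(h[...,0]<=18)&(h[...,1]>155)&(d>0)&(abs(S[...,0])<.05)&(S[...,1]>.03)&(S[...,1]<.25)
    m=org&(S[...,2]>0.003); q=S[m]
    print(n,m.sum(),np.percentile(q,[1,50,99],axis=0).round(4).tolist())
    m=org&(S[...,2]>0.04); q=S[m]; print(' heel top',m.sum(),q.min(0).round(4),np.median(q,0).round(4),q.max(0).round(4))
    red=((h[...,0]<6)|(h[...,0]>174))&(h[...,1]>150)&(abs(S[...,0])<.08)&(abs(S[...,1])<.1)&(S[...,2]>.12)&(d>0)
    q=S[red]; print(' red',len(q),np.percentile(q,[2,50,98],axis=0).round(4).tolist())
    for k,P in dict(O=s2w([0,0,0]),c1=s2w([.11,.25,0]),c2=s2w([-.11,.25,0]),c3=s2w([-.11,-.13,0]),h=s2w([0,.013,.1355]),ht=s2w([0,.165,.05])).items(): print(k,np.round(proj(P,ci),1),end=' ')
    print()
E
```

```text
O [ 0.53758691 -0.06595571  0.05      ] Y [ 0.17355155  0.97926179 -0.10452846] Z [0.018241   0.10292456 0.9945219 ] handle [ 0.54231473 -0.03927903  0.18339885]
scene 1230 [[-0.0259, 0.0617, 0.0036], [0.011, 0.1185, 0.0189], [0.0356, 0.164, 0.0535]]
 heel top 201 [-0.0244  0.1469  0.0404] [0.009  0.1559 0.0508] [0.0362 0.1662 0.0566]
 red 153 [[-0.0428, 0.008, 0.139], [0.0108, 0.0121, 0.1421], [0.0554, 0.0161, 0.1451]]
O [288.3 255.4] c1 [398.8 302.8] c2 [389.7 226.2] c3 [237.5 215.8] h [297.6 218.1] ht [362.2 247.2] 
top 814 [[-0.0318, 0.0612, 0.0037], [-0.0007, 0.1185, 0.0183], [0.032, 0.1679, 0.0556]]
 heel top 153 [-0.0318  0.1488  0.0401] [0.     0.158  0.0497] [0.0322 0.1696 0.0593]
 red 162 [[-0.0528, 0.0082, 0.1339], [-0.0007, 0.0135, 0.1409], [0.0506, 0.0191, 0.1468]]
O [356.6 233.8] c1 [282.3 184.6] c2 [269.  255.5] c3 [393.6 277.9] h [349.7 228.9] ht [300.3 222.9]
```

```bash
cat >> h.py <<'E'
from scipy.spatial.transform import Rotation as Ro
def pose():
    o=robot.get_obs(); r=o['ee_rot']; return o['tool_pos'],Ro.from_euler('xyz',r),o
RT=Ro.from_matrix(np.stack([X,-Z,np.cross(X,-Z)],1))
def goal(ps):
    p,R,o=pose(); P=s2w(ps); print('goal',P.round(4),'shift',(P-p).round(4),'twist',np.degrees((RT*R.inv()).as_rotvec()).round(2),'now stand',w2s(p).round(4),'F',(o['wrist_force']@RS).round(2),'t',round(o['time'],2),'w',round(o['width'],4))
E
python3 -c "
from h import *
goal([0,.215,.24]);goal([0,.2,.025])"
```

```text
goal [0.5793 0.1693 0.2662] shift [0.3558 0.6713 0.0538] twist [-5.    3.76 55.91] now stand [-0.2332 -0.4985  0.1109] F [-0.51 -0.62  0.13] t 0.1 w 0.0944
goal [0.5728 0.1325 0.054 ] shift [ 0.3492  0.6345 -0.1585] twist [-5.    3.76 55.91] now stand [-0.2332 -0.4985  0.1109] F [-0.51 -0.62  0.13] t 0.1 w 0.0944
```

>>> step_arm(commands=[{"xyz": [0, 0, 0.04], "twist": [0, 0, 0]}, {"xyz": [0.02, 0.02, 0.08], "twist": [0, 0, 5]}, {"xyz": [0.05, 0.05, 0.12], "twist": [0, 0, 12]}, {"xyz": [0.07, 0.085, 0.12], "twist": [0, 0, 18]}, {"xyz": [0.09, 0.12, 0.12], "twist": [0, 0, 24]}, {"xyz": [0.11, 0.155, 0.12], "twist": [0, 0, 30]}, {"xyz": [0.13, 0.19, 0.12], "twist": [0, 0, 36]}, {"xyz": [0.15, 0.225, 0.12], "twist": [0, 0, 42]}, {"xyz": [0.17, 0.26, 0.12], "twist": [0, 0, 48]}, {"xyz": [0.19, 0.295, 0.12], "twist": [-3, 2, 54]}, {"xyz": [0.21, 0.33, 0.12], "twist": [-5, 3.76, 55.91]}, {"xyz": [0.23, 0.365, 0.12], "twist": [-5, 3.76, 55.91]}], fingers=255)

```text
time: 1.1
tool_pos: [0.4509, -0.1398, 0.3334]
ee_rot: [-1.677, -0.002, -0.172]
wrist_force: [0.9, -1.1, 0.1]
width: 0.0176
```

```bash
python3 -c "
from h import *
goal([0,.215,.24])"
```

```text
goal [0.5793 0.1693 0.2662] shift [ 0.1284  0.3091 -0.0672] twist [ 0.1   0.12 -0.19] now stand [-0.0725 -0.117   0.2727] F [ 1.11 -0.95  0.01] t 1.1 w 0.0176
```

>>> step_arm(commands=[{"xyz": [0.014, 0.034, 0]}, {"xyz": [0.028, 0.068, 0]}, {"xyz": [0.042, 0.102, 0]}, {"xyz": [0.056, 0.136, 0]}, {"xyz": [0.07, 0.17, 0]}, {"xyz": [0.084, 0.204, 0]}, {"xyz": [0.098, 0.238, 0]}, {"xyz": [0.112, 0.272, 0]}, {"xyz": [0.126, 0.306, 0]}, {"xyz": [0.126, 0.306, -0.03]}, {"xyz": [0.126, 0.306, -0.067]}, {"xyz": [0.126, 0.306, -0.067]}])

```text
validation failed for argument at $.co...
```

```bash
python3 -c "
from h import *
goal([0,.198,.025])
p,d=robot.snapshot('wrist'); cv2.imwrite('pics/w1.png',p[:,:,::-1])"
```

```text
goal [0.5724 0.1305 0.0542] shift [ 0.1215  0.2703 -0.2793] twist [ 0.1   0.12 -0.19] now stand [-0.0725 -0.117   0.2727] F [ 1.11 -0.95  0.01] t 1.1 w 0.0176
```

View pics/w1.png

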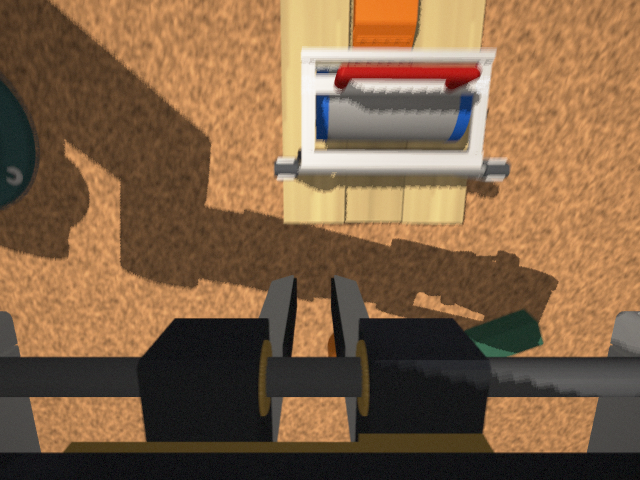

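>>> step_arm(commands=[{"xyz": [0.014, 0.034, 0], "twist": [0, 0, 0]}, {"xyz": [0.028, 0.068, 0], "twist": [0, 0, 0]}, {"xyz": [0.042, 0.102, 0], "twist": [0, 0, 0]}, {"xyz": [0.056, 0.136, 0], "twist": [0, 0, 0]}, {"xyz": [0.07, 0.17, 0], "twist": [0, 0, 0]}, {"xyz": [0.084, 0.204, 0], "twist": [0, 0, 0]}, {"xyz": [0.098, 0.238, 0], "twist": [0, 0, 0]}, {"xyz": [0.112, 0.272, 0], "twist": [0, 0, 0]}, {"xyz": [0.126, 0.306, 0], "twist": [0, 0, 0]}, {"xyz": [0.126, 0.306, -0.03], "twist": [0, 0, 0]}, {"xyz": [0.126, 0.306, -0.067], "twist": [0, 0, 0]}, {"xyz": [0.126, 0.306, -0.067], "twist": [0, 0, 0]}])

```text
time: 2.15
tool_pos: [0.5715, 0.1626, 0.2534]
ee_rot: [-1.685, 0.02, -0.174]
wrist_force: [-0.6, -0.3, -2.6]
width: 0.0002
```

```bash
python3 -c "
from h import *
goal([0,.198,.025])
c=robot.camera_info('wrist'); C=-c['R'].T@c['t']; print('cam in tool frame', Ro.from_euler('xyz',robot.get_obs()['ee_rot']).inv().apply(C-robot.get_obs()['tool_pos']))
p,d=robot.snapshot('wrist'); cv2.imwrite('pics/w2.png',p[:,:,::-1])
p,d=robot.snapshot('top'); cv2.imwrite('pics/t2.png',p[:,:,::-1])"
```

```text
goal [0.5724 0.1305 0.0542] shift [ 0.0009 -0.0321 -0.1993] twist [ 0.32 -1.22 -0.09] now stand [-0.0065  0.2084  0.2265] F [-0.57 -0.12 -2.63] t 2.15 w 0.0002
cam in tool frame [ 0.00091171 -0.17074037  0.0693507 ]
```

View pics/w2.png

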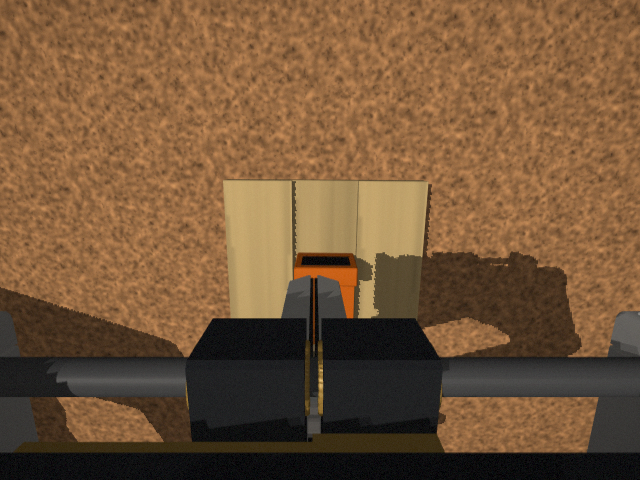

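>>> step_arm(commands=[{"xyz": [0, 0, -0.02], "twist": [0, 0, 0]}, {"xyz": [0, 0, -0.05], "twist": [0, 0, 0]}, {"xyz": [0, -0.01, -0.08], "twist": [0, 0, 0]}, {"xyz": [0, -0.02, -0.12], "twist": [0, 0, 0]}, {"xyz": [0, -0.025, -0.15], "twist": [0, 0, 0]}, {"xyz": [0, -0.03, -0.17], "twist": [0, 0, 0]}, {"xyz": [0, -0.03, -0.18], "twist": [0, 0, 0]}, {"xyz": [0, -0.03, -0.18], "twist": [0, 0, 0]}, {"xyz": [0, -0.03, -0.18], "twist": [0, 0, 0]}, {"xyz": [0, -0.03, -0.18], "twist": [0, 0, 0]}])

```text
time: 3.08
tool_pos: [0.5791, 0.1336, 0.0904]
ee_rot: [-1.673, -0.008, -0.175]
wrist_force: [0.1, 0.0, -0.1]
width: 0.0005
```

```bash
python3 -c "
from h import *
goal([0,.198,.025]);goal([0,.128,.025])
p,d=robot.snapshot('scene'); cv2.imwrite('pics/s3.png',cv2.resize(p[170:330,200:420],None,fx=3.5,fy=3.5)[:,:,::-1])"
```

```text
goal [0.5724 0.1305 0.0542] shift [-0.0067 -0.0031 -0.0362] twist [-0.04  0.49 -0.01] now stand [0.0061 0.1985 0.0615] F [ 0.09  0.05 -0.1 ] t 3.08 w 0.0005
goal [0.5603 0.062  0.0615] shift [-0.0189 -0.0717 -0.0289] twist [-0.04  0.49 -0.01] now stand [0.0061 0.1985 0.0615] F [ 0.09  0.05 -0.1 ] t 3.08 w 0.0005
```

View pics/s3.png

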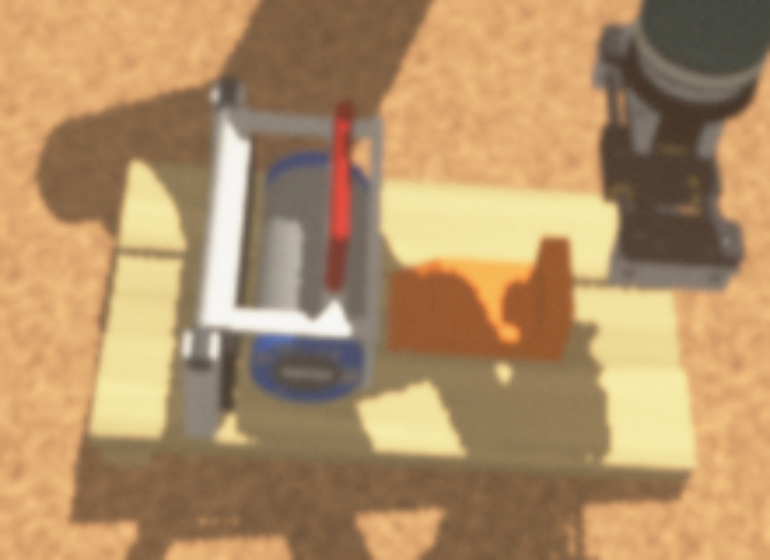

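>>> step_arm(commands=[{"xyz": [-0.004, -0.002, -0.018], "twist": [0, 0.3, 0]}, {"xyz": [-0.0065, -0.003, -0.03], "twist": [0, 0.5, 0]}, {"xyz": [-0.0065, -0.003, -0.036], "twist": [0, 0.5, 0]}, {"xyz": [-0.0065, -0.003, -0.036], "twist": [0, 0.5, 0]}, {"xyz": [-0.0065, -0.003, -0.036], "twist": [0, 0.5, 0]}])

```text
time: 3.55
tool_pos: [0.5701, 0.1302, 0.0505]
ee_rot: [-1.677, 0.007, -0.175]
wrist_force: [-0.7, 0.8, 0.1]
width: 0.0001
```

```bash
python3 -c "
from h import *
goal([0,.198,.025]);goal([0,.132,.025])
p,d=robot.snapshot('wrist'); cv2.imwrite('pics/w4.png',p[:,:,::-1])"
```

```text
goal [0.5724 0.1305 0.0542] shift [0.0023 0.0003 0.0037] twist [ 0.04 -0.4  -0.02] now stand [-0.0023  0.1977  0.0212] F [-0.86  0.61  0.19] t 3.55 w 0.0001
goal [0.561  0.0659 0.0611] shift [-0.0091 -0.0644  0.0106] twist [ 0.04 -0.4  -0.02] now stand [-0.0023  0.1977  0.0212] F [-0.86  0.61  0.19] t 3.55 w 0.0001
```

View pics/w4.png

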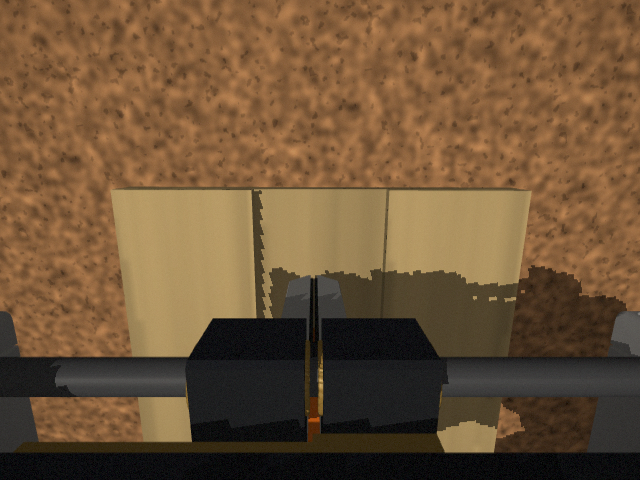

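>>> step_arm(commands=[{"xyz": [0, -0.01, 0.002], "twist": [0, 0, 0]}, {"xyz": [0, -0.02, 0.004], "twist": [0, 0, 0]}, {"xyz": [-0.001, -0.028, 0.005], "twist": [0, 0, 0]}, {"xyz": [-0.003, -0.035, 0.006], "twist": [0, 0, 0]}, {"xyz": [-0.005, -0.041, 0.007], "twist": [0, 0, 0]}, {"xyz": [-0.006, -0.046, 0.008], "twist": [0, 0, 0]}, {"xyz": [-0.007, -0.05, 0.009], "twist": [0, 0, 0]}, {"xyz": [-0.008, -0.054, 0.01], "twist": [0, 0, 0]}, {"xyz": [-0.008, -0.058, 0.01], "twist": [0, 0, 0]}, {"xyz": [-0.009, -0.06, 0.01], "twist": [0, 0, 0]}, {"xyz": [-0.009, -0.06, 0.01], "twist": [0, 0, 0]}, {"xyz": [-0.009, -0.06, 0.01], "twist": [0, 0, 0]}])

```text
time: 4.6
tool_pos: [0.5613, 0.0699, 0.0607]
ee_rot: [-1.678, 0.006, -0.175]
wrist_force: [-0.0, 0.8, 0.2]
width: 0.0004
```

```bash
cat > chk.py <<'E'
from h import *
import sys
k=sys.argv[1]
goal([0,.128,.025])
out=[]
for n in ["scene","top"]:
    ci=robot.camera_info(n); p,d=robot.snapshot(n); S=w2s(cloud(d,ci))
    h=cv2.cvtColor(p,cv2.COLOR_RGB2HSV).astype(int)
    org=(h[...,0]>=5)&(h[...,0]<=18)&(h[...,1]>155)&(d>0)&(abs(S[...,0])<.04)&(S[...,1]>.0)&(S[...,1]<.25)
    m=org&(S[...,2]>0.044); q=S[m]
    if len(q): print(n,' heel top',m.sum(),np.percentile(q,[3,50,97],axis=0).round(4)[:,:2].tolist())
    bl=(h[...,0]>=100)&(h[...,0]<=130)&(h[...,1]>120)&(abs(S[...,0])<.09)&(abs(S[...,1])<.08)&(d>0)
    q=S[bl]
    if len(q): print(n,' blue',len(q),np.percentile(q,[3,50,97],axis=0).round(4).tolist())
    x0,y0=(255,170) if n=="top" else (215,170)
    out.append(cv2.resize(p[y0:y0+140,x0:x0+190],None,fx=4,fy=4))
for i,n in enumerate(["scene","top"]): cv2.imwrite(f"pics/{n}_{k}.png",out[i][:,:,::-1])
E
python3 chk.py a
```

```text
goal [0.5603 0.062  0.0615] shift [-0.001  -0.0079  0.0007] twist [ 0.07 -0.36 -0.02] now stand [-0.0004  0.136   0.0251] F [-0.19  0.79  0.25] t 4.6 w 0.0004
scene  heel top 122 [[-0.0315, 0.01], [-0.0037, 0.109], [0.0326, 0.117]]
scene  blue 7 [[0.0751, 0.0193, 0.0599], [0.0789, 0.0214, 0.0629], [0.0792, 0.0235, 0.0658]]
top  heel top 25 [[-0.0276, 0.0947], [0.0118, 0.1102], [0.0281, 0.1158]]
top  blue 118 [[-0.0706, -0.0319, 0.0443], [-0.0616, -0.0069, 0.0652], [0.0737, 0.0594, 0.3557]]
```

View pics/scene_a.png

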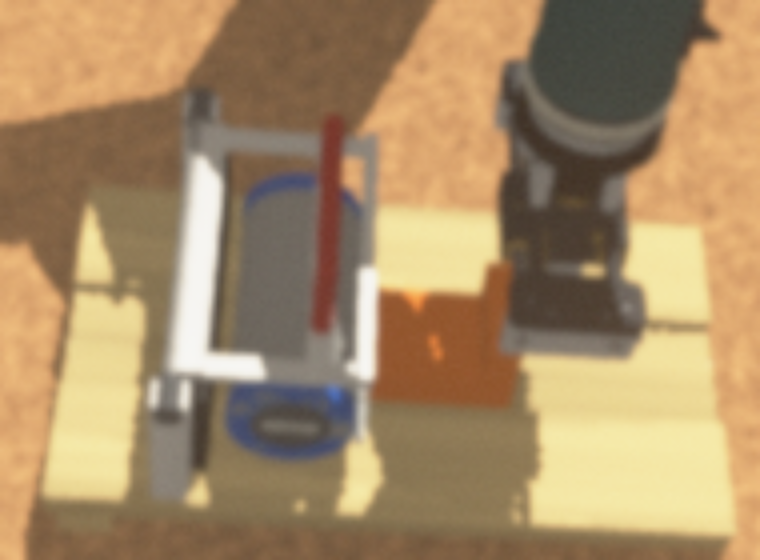

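View pics/top_a.png

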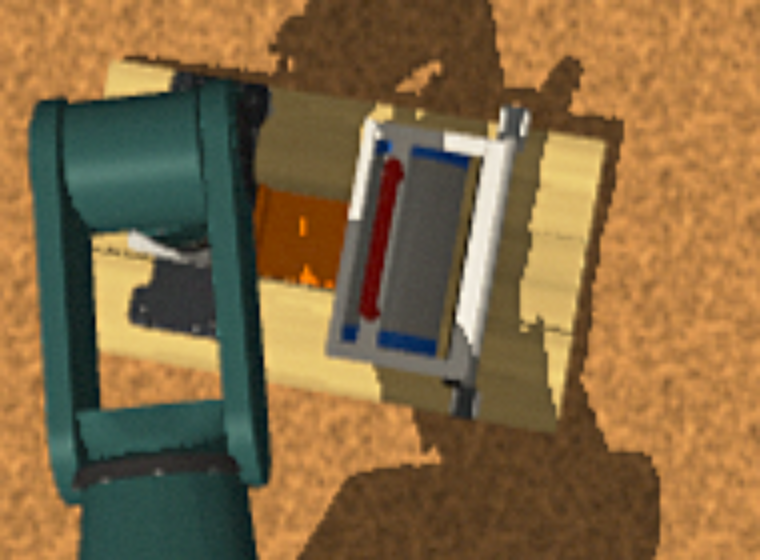

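>>> step_arm(commands=[{"xyz": [0.005, 0.03, -0.003], "twist": [0, 0, 0]}, {"xyz": [0.011, 0.064, 0.0], "twist": [0, 0, 0]}, {"xyz": [0.017, 0.1, 0.02], "twist": [0, 0, 0]}, {"xyz": [0.022, 0.13, 0.04], "twist": [0, 0, 0]}, {"xyz": [0.022, 0.13, 0.04], "twist": [0, 0, 0]}, {"xyz": [0.022, 0.13, 0.04], "twist": [0, 0, 0]}])

```text
time: 5.2
tool_pos: [0.5839, 0.2016, 0.1017]
ee_rot: [-1.677, 0.004, -0.172]
wrist_force: [-0.4, 0.1, 0.5]
width: 0.0008
```

```bash
python3 chk.py b
```

```text
goal [0.5603 0.062  0.0615] shift [-0.0236 -0.1397 -0.0402] twist [ 0.05 -0.24 -0.18] now stand [-0.0011  0.2647  0.0798] F [-0.37  0.01  0.47] t 5.2 w 0.0008
scene  heel top 159 [[-0.0231, 0.1059], [0.0067, 0.114], [0.0321, 0.1215]]
scene  blue 10 [[0.0755, -0.0252, 0.0614], [0.0778, 0.019, 0.0626], [0.0788, 0.0233, 0.0662]]
top  heel top 146 [[-0.0321, 0.1079], [-0.0029, 0.117], [0.0274, 0.1264]]
top  blue 109 [[-0.0698, -0.0318, 0.0465], [-0.0614, -0.0097, 0.0632], [0.0741, 0.0325, 0.0747]]
```

View pics/scene_b.png

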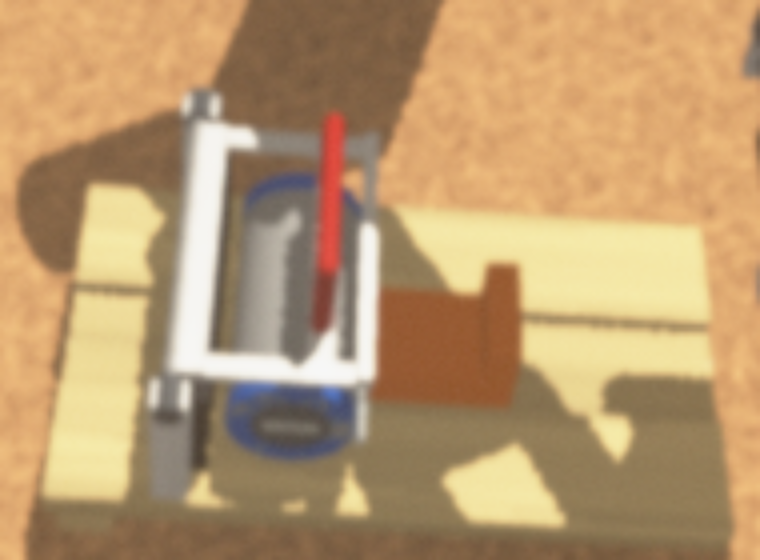

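View pics/top_b.png

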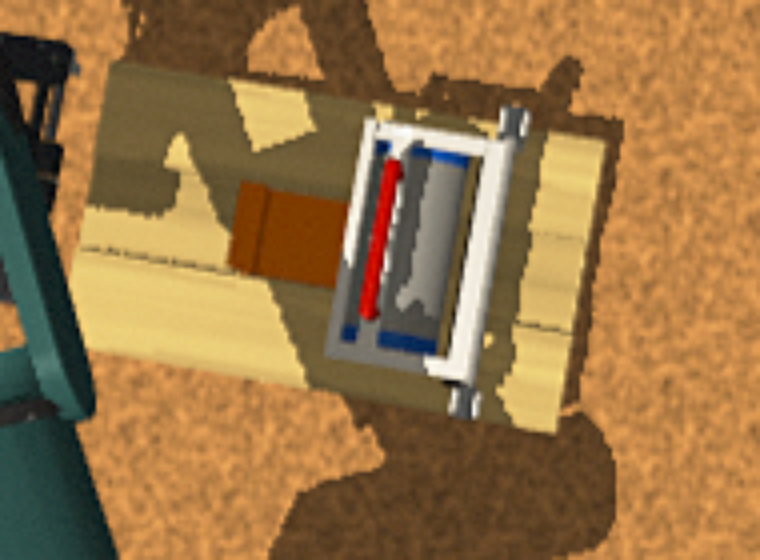

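>>> step_arm(commands=[{"xyz": [-0.005, -0.03, -0.02], "twist": [0, 0, 0]}, {"xyz": [-0.011, -0.065, -0.045], "twist": [0, 0, 0]}, {"xyz": [-0.016, -0.095, -0.045], "twist": [0, 0, 0]}, {"xyz": [-0.019, -0.11, -0.043], "twist": [0, 0, 0]}, {"xyz": [-0.021, -0.12, -0.042], "twist": [0, 0, 0]}, {"xyz": [-0.022, -0.126, -0.041], "twist": [0, 0, 0]}, {"xyz": [-0.022, -0.13, -0.041], "twist": [0, 0, 0]}, {"xyz": [-0.023, -0.133, -0.04], "twist": [0, 0, 0]}, {"xyz": [-0.023, -0.136, -0.04], "twist": [0, 0, 0]}, {"xyz": [-0.023, -0.138, -0.04], "twist": [0, 0, 0]}, {"xyz": [-0.024, -0.14, -0.04], "twist": [0, 0, 0]}, {"xyz": [-0.024, -0.14, -0.04], "twist": [0, 0, 0]}])

```text
time: 6.3
tool_pos: [0.5603, 0.0617, 0.0616]
ee_rot: [-1.675, 0.004, -0.174]
wrist_force: [1.4, 4.3, 2.1]
width: 0.0002
```

>>> step_arm(commands=[{"xyz": [0, 0, 0], "twist": [0, 0, 0]}, {"xyz": [0, 0, 0], "twist": [0, 0, 0]}, {"xyz": [0, 0, 0], "twist": [0, 0, 0]}])

```text
time: 6.55
tool_pos: [0.5603, 0.0617, 0.0615]
ee_rot: [-1.675, 0.004, -0.174]
wrist_force: [1.8, 5.4, 2.8]
width: 0.0007
```

```bash
python3 chk.py c
```

```text
goal [0.5603 0.062  0.0615] shift [-0.      0.0002 -0.    ] twist [-0.09 -0.22 -0.09] now stand [0.     0.1278 0.025 ] F [0.83 5.34 3.38] t 6.55 w 0.0007
scene  heel top 102 [[-0.0376, 0.0098], [-0.0063, 0.1001], [0.0297, 0.1077]]
scene  blue 8 [[0.075, 0.0173, 0.0614], [0.0772, 0.0201, 0.0634], [0.0801, 0.0234, 0.0655]]
top  heel top 24 [[-0.0364, 0.0119], [0.0135, 0.1004], [0.0287, 0.1038]]
top  blue 119 [[-0.0708, -0.0348, 0.045], [-0.0621, -0.0107, 0.0644], [0.0739, 0.0537, 0.3591]]
```

>>> step_arm(commands=[{"xyz": [0.004, 0.025, -0.002], "twist": [0, 0, 0]}, {"xyz": [0.01, 0.06, 0.0], "twist": [0, 0, 0]}, {"xyz": [0.015, 0.09, 0.035], "twist": [0, 0, 0]}, {"xyz": [0.018, 0.11, 0.075], "twist": [0, 0, 0]}, {"xyz": [0.02, 0.13, 0.115], "twist": [0, 0, 0]}, {"xyz": [0.022, 0.14, 0.15], "twist": [0, 0, 0]}, {"xyz": [0.022, 0.14, 0.15], "twist": [0, 0, 0]}])

```text
time: 7.23
tool_pos: [0.5839, 0.2028, 0.2189]
ee_rot: [-1.673, -0.006, -0.173]
wrist_force: [0.5, -0.4, 0.9]
width: 0.0007
```

```bash
python3 chk.py d; python3 -c "
from h import *
goal([0,.06,.2])"
```

```text
goal [0.5603 0.062  0.0615] shift [-0.0236 -0.1408 -0.1575] twist [-0.11  0.35 -0.16] now stand [-0.0013  0.2535  0.1965] F [ 0.54 -0.37  0.88] t 7.23 w 0.0007
scene  heel top 187 [[-0.0259, 0.064], [0.0051, 0.1055], [0.0324, 0.1145]]
scene  blue 8 [[0.0759, -0.0289, 0.0597], [0.0782, -0.0242, 0.0644], [0.0798, -0.0173, 0.0673]]
top  heel top 153 [[-0.0318, 0.0992], [-0.0026, 0.1092], [0.0285, 0.1193]]
top  blue 113 [[-0.0703, -0.0349, 0.0433], [-0.0622, -0.0128, 0.0656], [0.0738, 0.0299, 0.0752]]
goal [0.5516 0.0134 0.2426] shift [-0.0307 -0.1874  0.0293] twist [ 0.04 -0.07 -0.08] now stand [-0.0025  0.2519  0.1907] F [0.06 0.26 0.36] t 7.33 w 0.0003
```

View pics/scene_d.png

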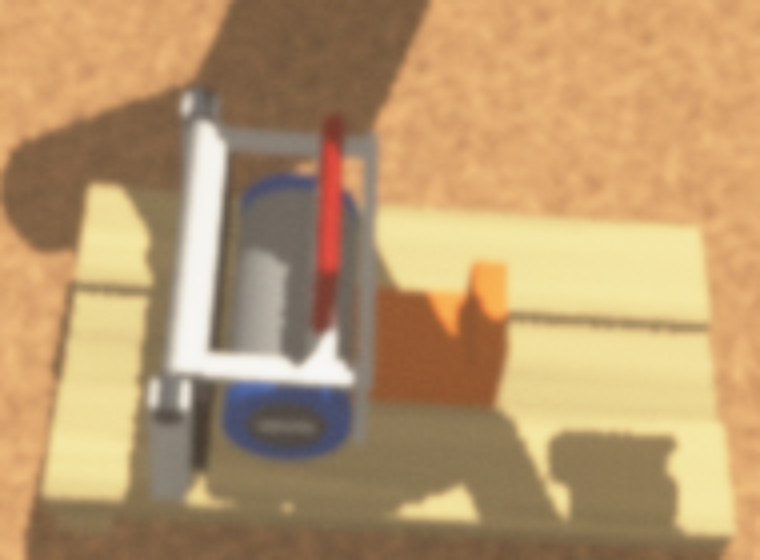

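View pics/top_d.png

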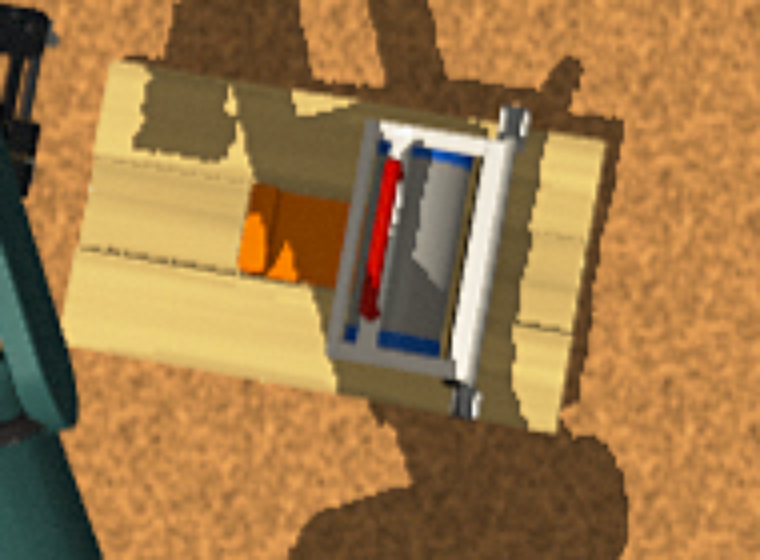

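>>> step_arm(commands=[{"xyz": [-0.005, -0.03, 0.015], "twist": [0, 0, 0]}, {"xyz": [-0.011, -0.065, 0.03], "twist": [0, 0, 0]}, {"xyz": [-0.017, -0.1, 0.03], "twist": [0, 0, 0]}, {"xyz": [-0.023, -0.135, 0.03], "twist": [0, 0, 0]}, {"xyz": [-0.028, -0.165, 0.03], "twist": [0, 0, 0]}, {"xyz": [-0.03, -0.185, 0.03], "twist": [0, 0, 0]}, {"xyz": [-0.03, -0.187, 0.03], "twist": [0, 0, 0]}, {"xyz": [-0.03, -0.187, 0.03], "twist": [0, 0, 0]}, {"xyz": [-0.03, -0.187, 0.03], "twist": [0, 0, 0]}])

```text
time: 8.08
tool_pos: [0.5504, 0.0132, 0.2386]
ee_rot: [-1.678, 0.01, -0.176]
wrist_force: [-0.7, -0.6, -0.5]
width: 0.0005
```

```bash
python3 -c "
from h import *
goal([0,.042,.125])
p,d=robot.snapshot('wrist'); cv2.imwrite('pics/w6.png',p[:,:,::-1])"
```

```text
goal [ 0.5472 -0.012   0.1699] shift [-0.0033 -0.0252 -0.0686] twist [ 0.01 -0.58  0.01] now stand [-0.0012  0.0601  0.1959] F [-0.63 -0.63 -0.52] t 8.08 w 0.0005
```

View pics/w6.png

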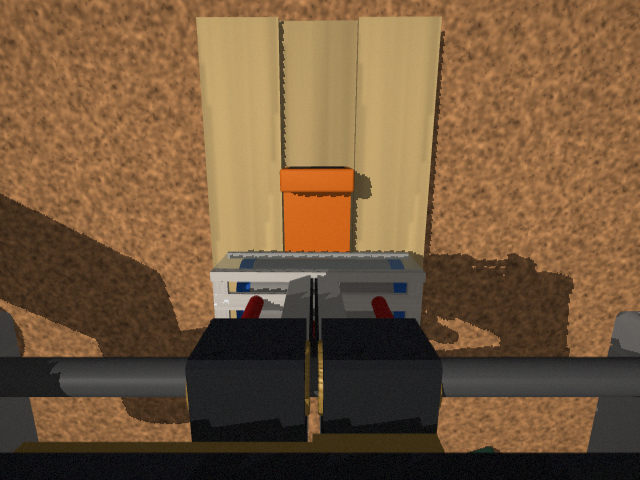

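>>> step_arm(commands=[{"xyz": [-0.001, -0.01, -0.02], "twist": [0, -0.3, 0]}, {"xyz": [-0.003, -0.02, -0.045], "twist": [0, -0.5, 0]}, {"xyz": [-0.003, -0.025, -0.06], "twist": [0, -0.5, 0]}, {"xyz": [-0.003, -0.025, -0.066], "twist": [0, -0.5, 0]}, {"xyz": [-0.003, -0.025, -0.066], "twist": [0, -0.5, 0]}, {"xyz": [-0.003, -0.025, -0.066], "twist": [0, -0.5, 0]}])

```text
time: 8.63
tool_pos: [0.5484, -0.0108, 0.1747]
ee_rot: [-1.675, -0.002, -0.174]
wrist_force: [-0.4, 0.0, 0.5]
width: 0.0001
```

```bash
python3 -c "
from h import *
import math
goal([0,.042,.125])
p,R,o=pose(); s=w2s(p)
for a in [0,.1,.25,.4,.6,.8,1,1.2,1.4,1.6,1.75,1.8,1.85]:
    th=math.atan2(50,75)+a; y=-.062+.09014*math.cos(th); z=.0855+.09014*math.sin(th)
    g=np.array([0,y+.015,z-.012]); print(a,g.round(3),(s2w(g)-p).round(4))
p,d=robot.snapshot('scene'); cv2.imwrite('pics/s7.png',cv2.resize(p[150:330,200:420],None,fx=3.3,fy=3.3)[:,:,::-1])"
```

```text
goal [ 0.5472 -0.012   0.1699] shift [-0.0012 -0.0011 -0.0048] twist [ 0.02  0.11 -0.1 ] now stand [0.001  0.0428 0.1299] F [-0.43 -0.08  0.5 ] t 8.63 w 0.0001
0 [0.    0.028 0.124] [-0.0037 -0.015  -0.0048]
0.1 [0.    0.023 0.131] [-0.0045 -0.0195  0.003 ]
0.25 [0.    0.013 0.141] [-0.0059 -0.0276  0.0137]
0.4 [0.    0.003 0.149] [-0.0076 -0.0373  0.023 ]
0.6 [ 0.    -0.013  0.157] [-0.0102 -0.052   0.033 ]
0.8 [ 0.    -0.031  0.162] [-0.0131 -0.0684  0.0398]
1 [ 0.    -0.049  0.164] [-0.0162 -0.0858  0.0431]
1.2 [ 0.    -0.066  0.162] [-0.0194 -0.1036  0.0429]
1.4 [ 0.    -0.084  0.156] [-0.0224 -0.1209  0.0391]
1.6 [ 0.    -0.099  0.147] [-0.0253 -0.1371  0.0319]
1.75 [ 0.    -0.11   0.138] [-0.0273 -0.1482  0.0244]
1.8 [ 0.    -0.113  0.135] [-0.0279 -0.1516  0.0215]
1.85 [ 0.    -0.116  0.132] [-0.0285 -0.1549  0.0185]
```

View pics/s7.png

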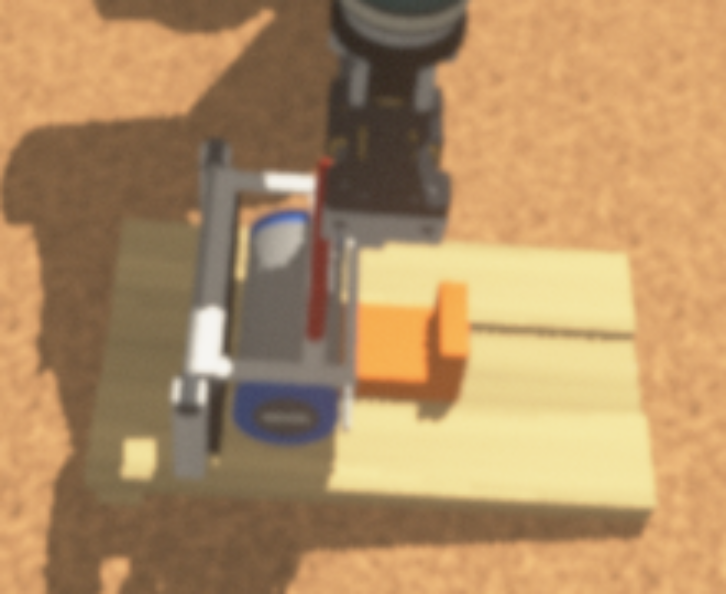

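>>> step_arm(commands=[{"xyz": [-0.003, -0.01, -0.003], "twist": [0, 0, 0]}, {"xyz": [-0.004, -0.015, -0.003], "twist": [0, 0, 0]}, {"xyz": [-0.0045, -0.0195, 0.003], "twist": [0, 0, 0]}, {"xyz": [-0.005, -0.0235, 0.009], "twist": [0, 0, 0]}, {"xyz": [-0.006, -0.028, 0.014], "twist": [0, 0, 0]}, {"xyz": [-0.007, -0.033, 0.019], "twist": [0, 0, 0]}, {"xyz": [-0.008, -0.039, 0.024], "twist": [0, 0, 0]}, {"xyz": [-0.009, -0.046, 0.029], "twist": [0, 0, 0]}, {"xyz": [-0.01, -0.052, 0.033], "twist": [0, 0, 0]}, {"xyz": [-0.012, -0.06, 0.036], "twist": [0, 0, 0]}, {"xyz": [-0.013, -0.068, 0.04], "twist": [0, 0, 0]}])

```text
time: 9.6
tool_pos: [0.5364, -0.0775, 0.2176]
ee_rot: [-1.67, -0.007, -0.172]
wrist_force: [0.7, 7.0, 3.9]
width: 0.0005
```

```bash
cat > n.py <<'E'
from h import *
import math,sys
goal([0,.042,.125])
p,R,o=pose(); s=w2s(p)
for a in [.8,.9,1,1.1,1.2,1.3,1.4,1.5,1.6,1.7,1.75,1.8,1.85]:
    th=math.atan2(50,75)+a; y=-.062+.09014*math.cos(th); z=.0855+.09014*math.sin(th)
    g=np.array([0,y+.015,z-.012]); print(a,(s2w(g)-p).round(4))
p,d=robot.snapshot('scene'); cv2.imwrite(f'pics/s{sys.argv[1]}.png',cv2.resize(p[130:330,180:420],None,fx=3.0,fy=3.0)[:,:,::-1])
E
python3 n.py 8
```

```text
goal [ 0.5472 -0.012   0.1699] shift [ 0.0107  0.0656 -0.0476] twist [-0.24  0.48 -0.17] now stand [ 0.0009 -0.0291  0.1654] F [-0.49  6.58  4.63] t 9.6 w 0.0005
0.8 [-0.0012 -0.0017 -0.0031]
0.9 [-0.0027 -0.0103 -0.001 ]
1 [-0.0043 -0.0191  0.0002]
1.1 [-0.0058 -0.028   0.0006]
1.2 [-0.0074 -0.0368  0.    ]
1.3 [-0.009  -0.0456 -0.0014]
1.4 [-0.0105 -0.0542 -0.0038]
1.5 [-0.012  -0.0625 -0.007 ]
1.6 [-0.0134 -0.0704 -0.011 ]
1.7 [-0.0147 -0.0779 -0.0158]
1.75 [-0.0153 -0.0815 -0.0185]
1.8 [-0.0159 -0.0849 -0.0213]
1.85 [-0.0165 -0.0882 -0.0244]
```

View pics/s8.png

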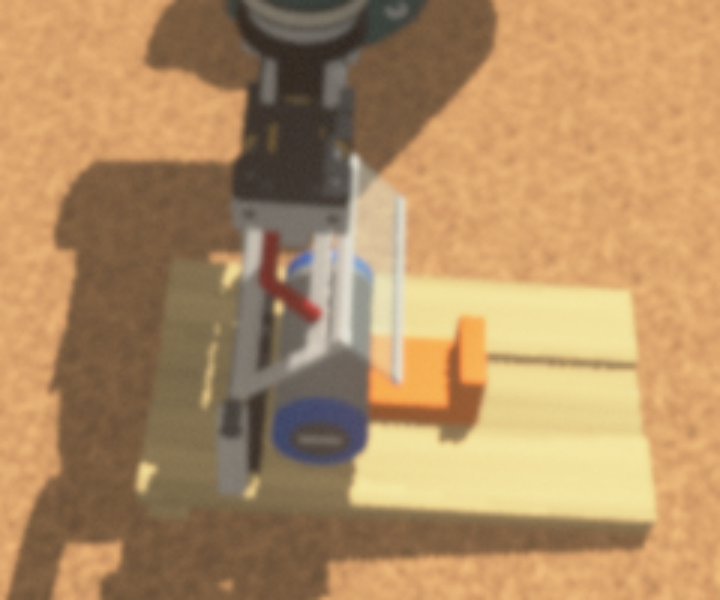

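>>> step_arm(commands=[{"xyz": [-0.002, -0.009, -0.001], "twist": [0, 0, 0]}, {"xyz": [-0.004, -0.018, 0], "twist": [0, 0, 0]}, {"xyz": [-0.006, -0.027, 0.001], "twist": [0, 0, 0]}, {"xyz": [-0.007, -0.036, 0], "twist": [0, 0, 0]}, {"xyz": [-0.009, -0.045, -0.001], "twist": [0, 0, 0]}, {"xyz": [-0.01, -0.053, -0.004], "twist": [0, 0, 0]}, {"xyz": [-0.012, -0.061, -0.007], "twist": [0, 0, 0]}, {"xyz": [-0.013, -0.068, -0.01], "twist": [0, 0, 0]}, {"xyz": [-0.014, -0.075, -0.014], "twist": [0, 0, 0]}, {"xyz": [-0.015, -0.08, -0.018], "twist": [0, 0, 0]}])

```text
time: 10.48
tool_pos: [0.5195, -0.1609, 0.1956]
ee_rot: [-1.676, -0.001, -0.176]
wrist_force: [0.9, 2.8, 1.8]
width: 0.0005
```

```bash
python3 n.py 9
```

```text
goal [ 0.5472 -0.012   0.1699] shift [ 0.0277  0.1489 -0.0257] twist [0.04 0.03 0.03] now stand [-0.0012 -0.1113  0.1347] F [0.4  2.75 2.09] t 10.48 w 0.0005
0.8 [0.0157 0.0816 0.0188]
0.9 [0.0142 0.073  0.021 ]
1 [0.0126 0.0642 0.0222]
1.1 [0.0111 0.0553 0.0225]
1.2 [0.0095 0.0465 0.022 ]
1.3 [0.0079 0.0377 0.0205]
1.4 [0.0064 0.0292 0.0182]
1.5 [0.005  0.0209 0.015 ]
1.6 [0.0036 0.0129 0.011 ]
1.7 [0.0022 0.0054 0.0062]
1.75 [0.0016 0.0019 0.0035]
1.8 [ 0.001  -0.0016  0.0006]
1.85 [ 0.0004 -0.0048 -0.0024]
```

View pics/s9.png

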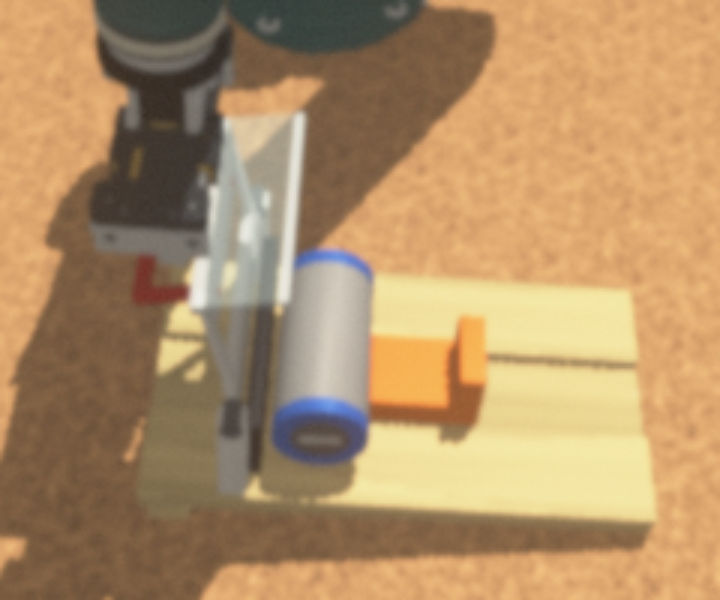

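>>> step_arm(commands=[{"xyz": [0, -0.002, -0.001], "twist": [0, 0, 0]}, {"xyz": [0, -0.004, -0.002], "twist": [0, 0, 0]}, {"xyz": [0, -0.006, -0.003], "twist": [0, 0, 0]}, {"xyz": [0, -0.006, -0.003], "twist": [0, 0, 0]}])

```text
time: 10.87
tool_pos: [0.5188, -0.165, 0.192]
ee_rot: [-1.674, 0.003, -0.175]
wrist_force: [-1.8, 4.2, -1.6]
width: 0.0007
```

>>> step_arm(commands=[{"xyz": [-0.0005, -0.002, -0.001], "twist": [0, 0, 0]}, {"xyz": [-0.001, -0.004, -0.002], "twist": [0, 0, 0]}, {"xyz": [-0.001, -0.004, -0.002], "twist": [0, 0, 0]}])

```text
time: 11.12
tool_pos: [0.5188, -0.1659, 0.1913]
ee_rot: [-1.668, 0.0, -0.173]
wrist_force: [-2.4, 11.7, 1.9]
width: 0.0006
```

>>> step_arm(commands=[{"xyz": [0.001, 0.006, 0.002], "twist": [0, 0, 0]}, {"xyz": [0.001, 0.008, 0.012], "twist": [0, 0, 0]}, {"xyz": [0.001, 0.009, 0.032], "twist": [0, 0, 0]}, {"xyz": [0.001, 0.011, 0.06], "twist": [0, 0, 0]}, {"xyz": [0.001, 0.013, 0.09], "twist": [0, 0, 0]}, {"xyz": [0.001, 0.013, 0.12], "twist": [0, 0, 0]}, {"xyz": [-0.02, -0.01, 0.15], "twist": [0, 0, 0]}, {"xyz": [-0.06, -0.02, 0.15], "twist": [0, 0, 0]}, {"xyz": [-0.1, -0.02, 0.15], "twist": [0, 0, 0]}, {"xyz": [-0.13, -0.02, 0.15], "twist": [0, 0, 0]}, {"xyz": [-0.13, -0.02, 0.15], "twist": [0, 0, 0]}])

```text
time: 12.03
tool_pos: [0.3855, -0.1908, 0.3449]
ee_rot: [-1.68, -0.007, -0.179]
wrist_force: [0.2, -1.0, -0.3]
width: 0.0005
```

```bash
python3 chk.py e
cat > ang.py <<'E'
from h import *
for n in ["scene","top"]:
    ci=robot.camera_info(n); p,d=robot.snapshot(n); S=w2s(cloud(d,ci))
    h=cv2.cvtColor(p,cv2.COLOR_RGB2HSV).astype(int)
    red=((h[...,0]<6)|(h[...,0]>174))&(h[...,1]>150)&(abs(S[...,0])<.08)&(abs(S[...,1]+.06)<.12)&(S[...,2]>.1)&(d>0)
    q=S[red]
    if len(q):
        print(n,len(q),np.percentile(q,[3,50,97],axis=0).round(4).tolist())
        m=np.percentile(q[:,1],25); b=np.median(q[q[:,1]<m],0); b[2]-=.006; print('bar',b,'angle',np.arctan2(b[2]-.0855,b[1]+.062)-np.arctan2(50,75))
E
python3 ang.py
```

```text
goal [0.5603 0.062  0.0615] shift [ 0.1748  0.2527 -0.2834] twist [0.33 0.32 0.22] now stand [-0.128  -0.1795  0.2777] F [ 0.38 -0.9  -0.44] t 12.03 w 0.0005
scene  heel top 184 [[-0.0248, 0.0982], [0.0061, 0.1066], [0.032, 0.1147]]
scene  blue 109 [[-0.0639, -0.0268, 0.059], [0.0752, -0.0024, 0.0686], [0.0802, 0.0228, 0.0724]]
top  heel top 150 [[-0.0317, 0.0997], [-0.0022, 0.1088], [0.0276, 0.1184]]
top  blue 153 [[-0.0706, -0.028, 0.0518], [-0.0606, -0.0004, 0.0664], [0.0771, 0.0288, 0.0735]]
scene 313 [[-0.049, -0.1361, 0.1465], [0.0062, -0.1286, 0.1506], [0.0558, -0.1086, 0.1579]]
bar [ 0.00706497 -0.13413102  0.14402587] angle 1.8719468516575688
top 231 [[-0.0532, -0.1352, 0.1431], [0.0033, -0.1283, 0.1501], [0.0529, -0.1026, 0.159]]
bar [ 0.00016208 -0.13371675  0.14196569] angle 1.8866144804773994
```

View pics/scene_e.png

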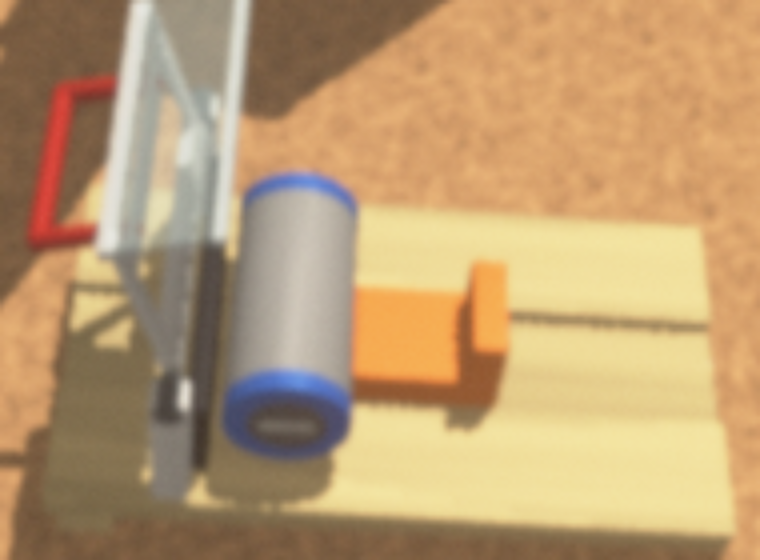

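View pics/top_e.png

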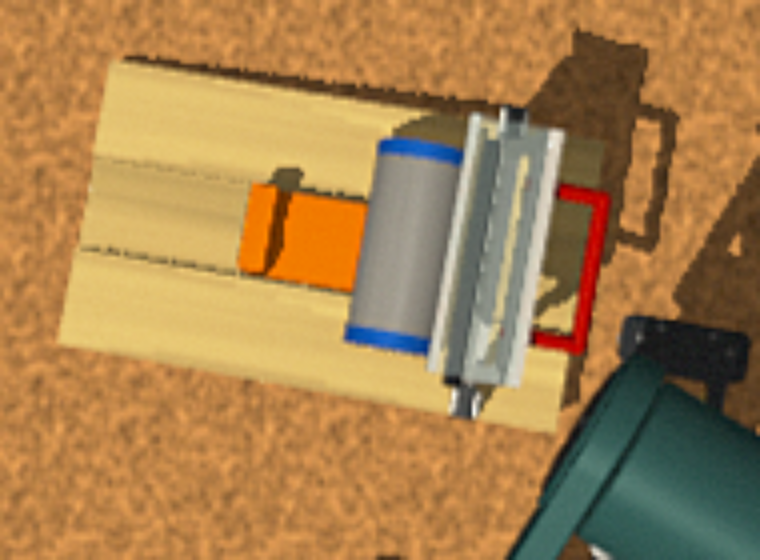

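```bash
python3 -c "
from bench import robot
print(robot.close_job())"
```

```text
the job is handed in; nothing more can be done
None
```

I pushed the chock up its groove until it was snug against the roller, then swung the guard open to its stop. I backed the arm clear, touching nothing, and handed the job in at about 12 s. The hand-in gave no verdict.

What the last checks showed:
- **Chock:** its rear face measured about 119 mm downhill of the stand origin, against 120 mm for nominal snug. It did not move when the guard opened: both views read the same as before to about 1 mm.
- **Guard:** the handle position put the angle at about 1.87 rad in one view and 1.89 rad in the other. These are slightly over the 1.85 rad stop, within measuring error. The push force was also rising without further motion when I stopped.
- **Roller:** it rests square on the chock, within about 1–3 mm of its start. The chock shoved it uphill by that much. This shift is from noisy camera readings of the blue end bands, so it is the least exact of the checks.
- **Bystanders:** no move went near the buffing wheel, compound bar or jar. I did not measure them again at the end.

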